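# Set a loupe stand over a slide box and lower its friction arm by touch

### The arm

A 6-joint arm with a two-finger parallel gripper is mounted at the origin on a cart in front of the work surface, level with it; the furniture and walls round the work are solid. World frame = base frame: x ahead of the robot, y to its left, z up, the work surface at z = 0. Lengths are in m, angles in degrees, forces in N, time in s.
With the tool pointing down it reaches from about 0.375 to 0.925 m from the base axis. Payload 5.7 kg.
Tool frame: the origin (TCP) lies at the very end of the fingers, on their centre line; the grasp point (between the pads) lies 19 mm behind it; z points along the fingers, y is the line along which they close (so a half turn about z gives the same grasp; the last joint's range is limited). The gripper opens to 85 mm and grips with 20 to 120 N. Pads are 22 mm wide; open, the fingers measure 114 mm over their backs; the gripper's body (76 mm by 85 mm) begins 54 mm behind the grasp point. The pads swing forward as they close: fully open they stand 13 mm farther back than shut.
Start: joints at [-76.839, 20.558, 86.54, -0, 72.909, -6.595], TCP at [0.203, -0.565, 0.231] pointing down, gripper open.
Joint ranges: [-170.27, 170.27], [-57.76, 135], [12.27, 136.19], [-55.21, 235.2], [11.17, 155.16], [-170.74, 170.74]. Speed limits (degrees/s): [136.94, 136.94, 180, 180, 180, 180].

### API

Orientations are given as a 3x3 rotation matrix whose columns are the frame's x, y, z axes.
In Python, from cell import * gives the robot as it stands. The module is installed in compiled form; this text tells all that it offers.
- The arm moves only by the tool arm_command, never from a script. Its argument "rows" is a list of rows, each a list of 6 numbers: the shift along the world's x, y, z in units of 0.2 m (1.0 is 0.2 m), then the turn, a rotation vector about the world's x, y, z in units of 90 degrees (1.0 is 90 degrees). A call has 1 to 10 rows; each row is the pose to reach, as a shift and turn from the pose commanded when the call began; what a row does not reach only later rows make up. A row lasts 1/12 s, in which the tool goes at most 41.7 mm and 7.16 degrees, less where a joint would pass 70% of its speed; a pose out of reach is approached as far as the arm can. A call with a number of a shift or a turn outside -1 to 1 is refused whole. A call with a gripper value outside its range is refused whole. "grip" is the gripper command: -1 is fully open, 1 is shut, values between are in proportion, set as the call begins (left out, the last holds). The fingers move at their own pace and stop on an object; "newtons" is the grip in N (left out, the last holds). Time passes only in rows, so rows that repeat a pose let the fingers close. It gives the time, the measured TCP pose, the force, the opening and the grip force at its end, in the units of the state.
- sense(): the state, without advancing time (a new reading comes with each control period).
- snapshot(name): name is "side" or "top" or "wrist"; returns the picture (420x560x3 uint8, red, green, blue); there is no depth.
- camera_params(name): a dict with "camera_matrix" (3x3 intrinsics, pixels), "D" ([k1, k2, p1, p2, k3] as OpenCV has them; the pictures are not rectified), "world_to_cam" (4x4, takes a point from world to camera coordinates); the wrist camera has in their place "T_tool_cam" (4x4, takes a point from camera to tool coordinates, whose origin is the TCP and whose axes are the flange's). Camera axes: x right, y down, z forward; pixel columns grow to the right and rows downward; lengths in m; the calibration is good to about 2 mm. A picture is of the moment at which its call begins: read the wrist's pose just before it. camera_params takes no time and is no camera call.
- hand_in(): hands the job in; it is judged then, once.
The state is a dict: "t": time; "joint_pos": joint angles; "joint_velocities": joint speeds; "tau": joint torques, N m; "position": TCP position; "tcp_rot": TCP orientation; "wrist_force": force on the tool from outside, world axes, zero at the start; "moment": the same for the moment, N m; "grip_width": opening from 0.0 (shut) to 1.0 (fully open); "finger_force": force on a finger pad.
Only numpy, scipy, OpenCV 4.12 (cv2) and the standard library are available. Lean on these libraries where they do the work, as an engineer would, in place of code of your own. Each camera call takes 0.05 s, during which the arm holds its last target. There are 200 camera calls.

### The job

Lift the small magnifier stand and put it down astride the slide box, its fork legs along the box's two long sides (there is room for its post on the far side), so that the lens will come down over the middle of the box; keep its arm raised meanwhile and let go of the stand. Then lower the arm gently until the sprung pin under it rests on the box's lid, and let go so that it stays there. How far the pin is screwed out differs each time, so feel for the touch; do not press hard, and do not shove the box or disturb the bottles and jar.

Things in the scene. Friction and masses are not known exactly. Their poses are not given: they have to be found in the camera images.
- magnifier: Loose loupe stand, 0.82 kg: grey fork-shaped base, steel post with black grip, hinged arm. Origin: underside of base on the post axis; z up. Fork opens to -x: base plate 108 wide x 14 high, x = -30 to +55 mm; two legs 14 wide x 10 high, centred at y = +-47 (80 clear between), out to x = -182 mm. Centre of mass within about 6 mm of the post axis.
- carry_grip (a point): Centre of the black square carrying grip at the top of the post, 138 mm above the base's underside; the grip is 22 x 22 mm (sides along the stand's x and y) and spans heights 105 to 160 mm. The arm rises on its -x side, so close the fingers on the grip's two y faces.
- lens_mark (a point): Point fixed on the stand, 144 mm from the post's axis along the stand's -x and 30 mm above its underside: the lens centre comes down over this point (within 3 mm horizontally) when the arm is lowered on the box.
- lens_arm (a joint): Friction hinge of the arm, rad; axis along the stand's y, 20 mm from the post axis towards -x, 85 mm above the base's underside. 0 = arm level, pointing to the stand's -x; positive = raised; stops at -0.35 and +0.9. Stays where left; moving it takes about 0.16 N m (1 N at the cross-bar). Starts at 0.35 to 0.65; with the pin on the box it comes to between -0.18 and +0.05.
- loupe: Outer end of the arm: black lens ring 44 mm across, with the cross-bar at its end and the stand-off pin under its neck. Origin on the hinge axis; its -x runs along the arm to the lens; z is up when the arm is level.
- pin_root (a point): On the arm's centre line 99 mm from the hinge, where the pin passes through. The pin points to the loupe's -z; its 9 mm rubber tip ends 44 to 58 mm below this point, different each time and not reported (the screw is stiff: leave it). The tip is sprung: 1 N at first touch, 5 N when pushed in its full 6 mm, then rigid.
- lens (a point): Centre of the lens, on the arm's centre line 125 mm from the hinge.
- tab (a point): Centre of the black cross-bar at the arm's end, 163 mm from the hinge on the arm's centre line: a round bar 14 mm thick and 22 mm long, lying along the stand's y; can be pinched from above on its two ends, 22 mm apart, and turns between the fingers as the arm swings.
- slide_box: Closed flat blue box of glass slides, 37 mm (its x) x 91 mm (its y) x 30 mm high, loose, 0.12 to 0.21 kg. Origin at the centre of its underside, z up. Its long axis points roughly away from the robot.
- pill_bottle: Bystander: amber bottle, 42 mm across, 68 mm high, origin under its centre.
- stain_jar: Bystander: lidded jar, 48 mm across, 64 mm high, origin under its centre.
- dropper_bottle: Bystander: small dropper bottle, 27 mm across, 75 mm high, origin under its centre.
Things that resemble listed ones, but are neither listed nor needed, are in the scene too. Leave any yellow look-alike of the slide_box alone.

How it is judged:
By the outcome, as a careful person would: the job done as asked, in the order asked, and still so for the second after the job is handed in, with the robot touching nothing.
It also fails if it takes over 62 s, if anything falls off the work surface, if the arm or the gripper's body presses on something with over 40 N, if the wrist force passes 120 N, or if a joint passes its speed limit or range.

## Working session

There is one attempt and no reset: what is moved stays moved. The work goes in short steps, Python scripts to look and compute and a tool call to move; the robot and the scene stay as the last step left them, time stands still between calls to the robot, and variables do not carry over. Pictures are saved under pics/ and viewed, at most 10 in all, crops included, and the job is handed in when it is done.

Besides the shell and the picture viewer there is one more tool, called after "Emit:" as a command line: name --pt "numbers of a row" for each row, then --argument value for the rest. arm_command: Moves the arm, as the interface text tells. Its arguments: {"type":"object","properties":{"rows":{"type":"array"},"grip":{"type":"number"},"newtons":{"type":"number"}},"required":["rows"]}

```bash
mkdir -p pics; python3 - <<'E'
from cell import *
import cv2,numpy as np
for n in ("top","side"):
    cv2.imwrite(f"pics/{n}0.png",snapshot(n)[:,:,::-1])
    p=camera_params(n);print(n,np.round(p["camera_matrix"],1).tolist(),p["D"],np.round(p["world_to_cam"],3).tolist())
s=sense();print(s);print(camera_params("wrist"))
E
```

```text
top [[403.5, 0.0, 280.8], [0.0, 403.5, 211.1], [0.0, 0.0, 1.0]] [-0.02028186  0.          0.          0.          0.        ] [[0.163, -0.987, 0.004, -0.174], [-0.966, -0.16, -0.202, 0.524], [0.2, 0.029, -0.979, 0.874], [0.0, 0.0, 0.0, 1.0]]
side [[440.5, 0.0, 276.2], [0.0, 440.5, 208.3], [0.0, 0.0, 1.0]] [-0.0271296  0.         0.         0.         0.       ] [[-0.985, -0.171, -0.024, 0.502], [-0.057, 0.451, -0.891, 0.184], [0.163, -0.876, -0.454, 0.734], [0.0, 0.0, 0.0, 1.0]]
{'t': 0.1, 'joint_pos': array([-7.68405095e+01,  2.05928892e+01,  8.65918377e+01, -1.19845443e-03,
        7.29104592e+01, -6.59326212e+00]), 'joint_velocities': array([-0.03592073,  0.0207496 , -0.08862534,  0.06741282,  0.10048315,
       -0.11840535]), 'tau': array([-3.93152459e-04, -5.28652990e+01, -2.79350978e+01, -2.06367517e-04,
        5.03839037e-03,  2.76546905e-05]), 'position': array([ 0.20263669, -0.56409352,  0.23055351]), 'tcp_rot': array([[ 9.41157731e-01,  3.37967406e-01, -3.97686377e-04],
       [ 3.37967597e-01, -9.41156364e-01,  1.61313262e-03],
       [ 1.70901181e-04, -1.65261734e-03, -9.99998620e-01]]), 'wrist_force': array([-0.74244581,  0.2785362 , -0.9368888 ]), 'moment': array([0.01929665, 0.02775343, 0.01480571]), 'finger_force': 0.0, 'grip_width': 0.9993127523896727}
{'camera_matrix': array([[341.14527737,   0.        , 278.45975587],
       [  0.        , 341.14527737, 209.91648959],
       [  0.        ,   0.        ,   1.        ]]), 'D': array([0.01557117, 0.        , 0.        , 0.        , 0.        ]), 'T_tool_cam': array([[ 1.53597881e-03, -9.62548771e-01, -2.71104233e-01,
         6.71163808e-02],
       [ 9.99998265e-01,  1.19264032e-03,  1.43119002e-03,
        -9.13152984e-04],
       [-1.05426035e-03, -2.71105960e-01,  9.62548932e-01,
        -1.42203552e-01],
       [ 0.00000000e+00,  0.00000000e+00,  0.00000000e+00,
         1.00000000e+00]])}
```

View pics/top0.png

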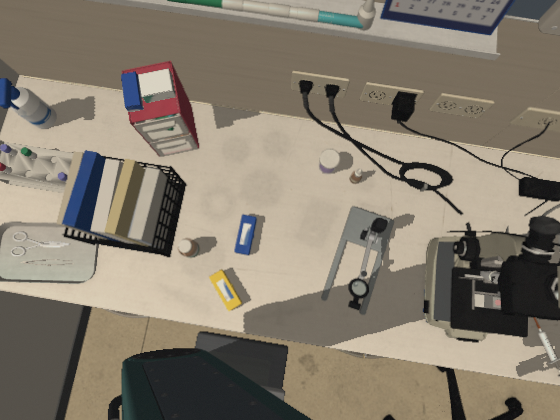

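View pics/side0.png

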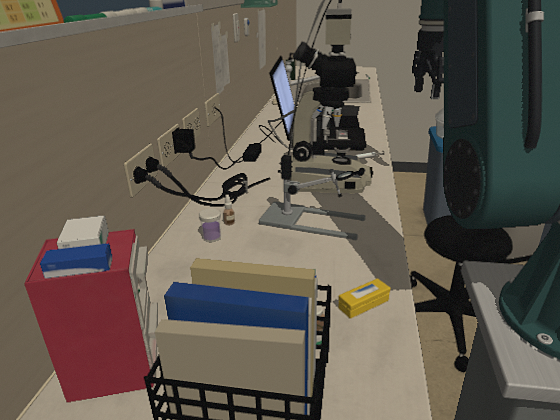

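```bash
python3 - <<'E'
import cv2
i=cv2.imread("pics/top0.png")[195:320,205:405]
cv2.imwrite("pics/crop.png",cv2.resize(i,None,fx=4,fy=4,interpolation=cv2.INTER_CUBIC))
E
```

```text
(no output)
```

View pics/crop.png

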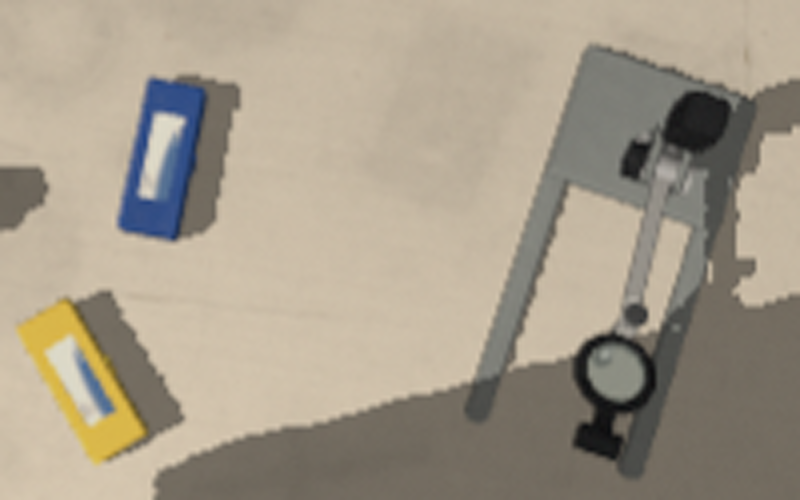

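```bash
cat >h.py <<'E'
import numpy as np,cv2
from cell import *
from scipy.optimize import least_squares
def fitpose(cam,pts,pix,x0):
    p=camera_params(cam);W=p["world_to_cam"];pts=np.array(pts,float)/1000;pix=np.array(pix,float)
    rv=cv2.Rodrigues(W[:3,:3])[0]
    def f(v):
        c,s=np.cos(v[2]),np.sin(v[2])
        P=pts@np.array([[c,s,0],[-s,c,0],[0,0,1]])+[v[0],v[1],0]
        return (cv2.projectPoints(P,rv,W[:3,3],p["camera_matrix"],p["D"])[0][:,0]-pix).ravel()
    r=least_squares(f,x0,loss='soft_l1');return r.x,f(r.x).reshape(-1,2)
def fromcrop(a,x0,y0,k): return (np.array(a,float)+.5)/k-.5+[x0,y0]
def pt(cam,u,v,z,s=None):
    p=camera_params(cam)
    if cam=="wrist":
        s=s or sense();T=np.eye(4);T[:3,:3]=s["tcp_rot"];T[:3,3]=s["position"];C=T@p["T_tool_cam"]
    else: C=np.linalg.inv(p["world_to_cam"])
    d=C[:3,:3]@np.append(cv2.undistortPoints(np.array([[[u,v]]],float),p["camera_matrix"],p["D"])[0,0],1)
    return C[:3,3]+d*(z-C[2,3])/d[2]
E
python3 - <<'E'
from h import *
b,e=fitpose("top",[(-18.5,45.5,30),(18.5,45.5,30),(18.5,-45.5,30),(-18.5,-45.5,30)],fromcrop([(150,79),(205,89),(176,240),(118,229)],205,195,4),[.55,0,0])
print(b,np.degrees(b[2]),e.round(1).tolist())
m,e=fitpose("top",[(55,54,14),(55,-54,14),(-30,40,14),(-182,47,10),(-182,-47,10),(0,0,160),(-30,-40,14)],fromcrop([(588,46),(752,100),(568,180),(475,420),(629,477),(700,118),(700,222)],205,195,4),[.55,-.3,0])
print(m,np.degrees(m[2]),e.round(1).tolist())
for n,u,v,z in(("pill",188,244,.068),("jar",329,158,.064),("drop",356,176,.04)):print(n,pt("top",u,v,z).round(3))
a=b[2]+np.pi/2
print("target post",b[:2]+.144*np.array([np.cos(a),np.sin(a)]),np.degrees(a))
print(pt("top",*fromcrop([600,440],205,195,4),.16), sense()["t"])
E
```

```text
[ 0.48248272 -0.01257643 -1.59002663] -91.10181507894603 [[-0.8, -0.3], [0.9, -0.0], [0.5, 0.3], [-0.6, 0.1]]
[ 0.53330562 -0.2936171  -0.17476009] -10.013015533840738 [[-0.5, -1.4], [1.5, -0.2], [-0.5, 0.1], [-0.2, 1.0], [0.1, 0.5], [1.5, -1.4], [-1.2, 0.7]]
pill [0.435 0.105 0.068]
jar [ 0.687 -0.177  0.064]
drop [ 0.662 -0.249  0.04 ]
target post [ 0.62645609 -0.01534543] -1.1018150789460326
[ 0.36414207 -0.26113985  0.16      ] 0.1
```

Emit:
arm_command --pt "0.25 1 0.3 0 0 -0.33" --pt "0.25 1 0.3 0 0 -0.33" --pt "0.25 1 0.3 0 0 -0.33" --pt "0.25 1 0.3 0 0 -0.33" --pt "0.25 1 0.3 0 0 -0.33" --pt "0.25 1 0.3 0 0 -0.33" --pt "0.25 1 0.3 0 0 -0.33" --grip -1

```text
t: 0.68
position: [0.2532, -0.3625, 0.292]
tcp_rot: [[0.986, -0.17, 0.001], [-0.17, -0.986, -0.001], [0.001, 0.0, -1.0]]
wrist_force: [0.4, -0.5, 0.0]
grip_width: 1.002
finger_force: 0.0
```

Emit:
arm_command --pt "0.75 0.35 0 0 0 0" --pt "0.75 0.35 0 0 0 0" --pt "0.75 0.35 0 0 0 0" --pt "0.75 0.35 0 0 0 0" --pt "0.75 0.35 0 0 0 0" --pt "0.75 0.35 0 0 0 0"

```text
t: 1.18
position: [0.4043, -0.295, 0.2903]
tcp_rot: [[0.986, -0.169, -0.001], [-0.169, -0.986, 0.0], [-0.001, -0.0, -1.0]]
wrist_force: [0.3, -0.7, 0.3]
grip_width: 1.001
finger_force: 0.0
```

```bash
python3 - <<'E'
from h import *
s=sense();print(s["t"],s["position"],s["tcp_rot"].round(3).tolist())
cv2.imwrite("pics/w1.png",snapshot("wrist")[:,:,::-1])
np.save("s1.npy",np.c_[s["tcp_rot"],s["position"]])
E
```

```text
1.1833 [ 0.40432368 -0.29497604  0.29031026] [[0.986, -0.169, -0.001], [-0.169, -0.986, 0.0], [-0.001, -0.0, -1.0]]
```

View pics/w1.png

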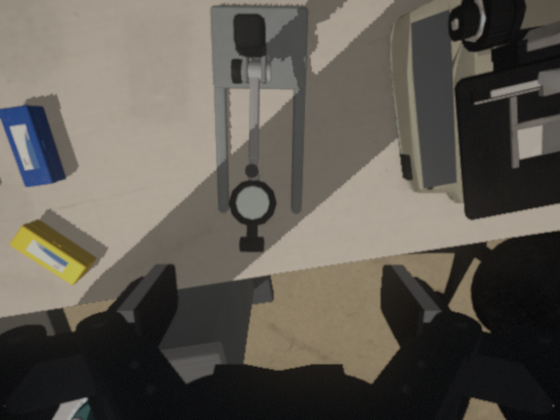

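```bash
cat >>h.py <<'E'
def wfit(S,pts,pix,x0):
    p=camera_params("wrist");T=np.eye(4);T[:3]=S;W=np.linalg.inv(T@p["T_tool_cam"])
    global camera_params_; q=dict(p,world_to_cam=W)
    g=globals();o=g["camera_params"];g["camera_params"]=lambda n:q
    try: return fitpose("x",pts,pix,x0)
    finally: g["camera_params"]=o
E
python3 - <<'E'
from h import *
S=np.load("s1.npy")
m,e=wfit(S,[(55,54,14),(55,-54,14),(-30,40,14),(-30,-40,14),(-182,47,10),(-182,-47,10)],[(211,7),(307,6),(229,89),(293,90),(223,213),(296,214)],[.533,-.294,-.17])
print(m,np.degrees(m[2]),e.round(1).tolist())
b,e=wfit(S,[(-18.5,45.5,30),(18.5,45.5,30),(18.5,-45.5,30),(-18.5,-45.5,30)],[(2,107),(43,105),(62,180),(28,186)],[.482,-.0126,-1.59])
print(b,np.degrees(b[2]),e.round(1).tolist())
p=camera_params("wrist");T=np.eye(4);T[:3]=S;W=np.linalg.inv(T@p["T_tool_cam"])
c,s=np.cos(m[2]),np.sin(m[2])
print(cv2.projectPoints(np.array([[m[0]+(c*x-s*y)/1e3,m[1]+(s*x+c*y)/1e3,.16] for x in(-11,11) for y in (-11,11)]),cv2.Rodrigues(W[:3,:3])[0],W[:3,3],p["camera_matrix"],p["D"])[0][:,0].round(0).tolist())
E
```

```text
[ 0.53016347 -0.29453164 -0.17958423] -10.289418193921977 [[-2.1, -1.8], [1.5, 0.6], [-4.5, -0.2], [0.7, -0.3], [0.4, 0.9], [0.2, 0.7]]
[ 0.48062002 -0.02272073 -1.66447105] -95.36716619406482 [[4.7, -0.5], [-3.2, -0.9], [-1.6, 4.0], [1.4, 0.3]]
[[263.0, 48.0], [233.0, 48.0], [263.0, 14.0], [232.0, 14.0]]
```

Emit:
arm_command --pt "0.64 0.005 0 0 0 -0.005" --pt "0.64 0.005 0 0 0 -0.005" --pt "0.64 0.005 0 0 0 -0.005" --pt "0.64 0.005 0 0 0 -0.005" --pt "0.64 0.005 -0.2 0 0 -0.005" --pt "0.64 0.005 -0.4 0 0 -0.005" --pt "0.64 0.005 -0.6 0 0 -0.005" --pt "0.64 0.005 -0.75 0 0 -0.005" --pt "0.64 0.005 -0.85 0 0 -0.005" --pt "0.64 0.005 -0.85 0 0 -0.005"

```text
t: 2.07
position: [0.5259, -0.2934, 0.1161]
tcp_rot: [[0.983, -0.183, -0.008], [-0.182, -0.983, 0.005], [-0.009, -0.004, -1.0]]
wrist_force: [-1.4, 0.2, 0.3]
grip_width: 1.0
finger_force: 0.0
```

Emit:
arm_command --pt "0 0 0 0 0 0" --pt "0 0 0 0 0 0" --pt "0 0 0 0 0 0" --pt "0 0 0 0 0 0" --pt "0 0 0 0 0 0" --pt "0 0 0 0 0 0" --pt "0 0 0 0 0 0" --pt "0 0 0 0 0 0" --pt "0 0 0 0 0 0" --pt "0 0 0 0 0 0" --grip 1 --newtons 70

```text
t: 2.9
position: [0.5316, -0.2942, 0.1228]
tcp_rot: [[0.984, -0.18, 0.002], [-0.18, -0.984, -0.002], [0.002, 0.001, -1.0]]
wrist_force: [-1.7, -0.5, 7.5]
grip_width: 0.245
finger_force: 70.5
```

Emit:
arm_command --pt "0 0 0.05 0 0 0" --pt "0 0 0.1 0 0 0" --pt "0 0 0.2 0 0 0" --pt "0 0 0.3 0 0 0" --pt "0 0 0.4 0 0 0" --pt "0 0 0.5 0 0 0" --pt "0 0 0.5 0 0 0" --pt "0 0 0.5 0 0 0" --pt "0 0 0.5 0 0 0" --pt "0 0 0.5 0 0 0"

```text
t: 3.73
position: [0.5294, -0.2927, 0.2193]
tcp_rot: [[0.984, -0.18, -0.003], [-0.18, -0.984, 0.002], [-0.004, -0.002, -1.0]]
wrist_force: [-1.3, 0.6, -7.8]
grip_width: 0.246
finger_force: 69.4
```

```bash
python3 - <<'E'
from h import *
s=sense();print(s["t"],s["position"],s["wrist_force"],s["moment"])
i=snapshot("wrist")[:,:,::-1];cv2.imwrite("pics/w2.png",i)
np.save("s2.npy",np.c_[s["tcp_rot"],s["position"]])
j=snapshot("top")[:,:,::-1];cv2.imwrite("pics/t2.png",j)
c=cv2.resize(j[170:320,200:400],(560,420),interpolation=cv2.INTER_CUBIC)
cv2.imwrite("pics/c2.png",np.hstack([cv2.resize(i,(400,300)),cv2.resize(c,(400,300))]))
E
```

```text
3.7333 [ 0.52944734 -0.29268737  0.21929213] [-1.2683894   0.57106276 -7.75925771] [-0.01451605 -0.04000637 -0.02448042]
```

View pics/c2.png

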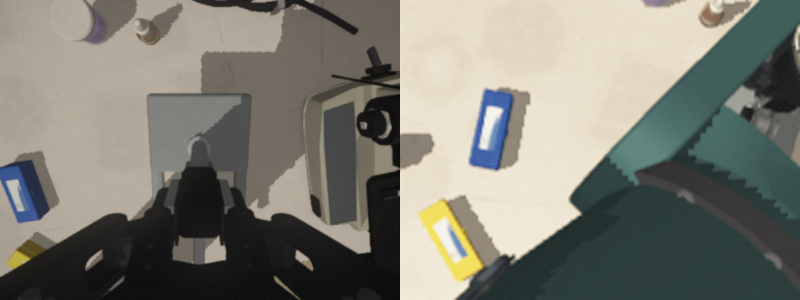

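```bash
cat >box.py <<'E'
from h import *
from scipy.optimize import minimize
C=np.array([(x,y,z) for x in(-18.5,18.5) for y in(-45.5,45.5) for z in(0,30)])/1e3
def W(S):
    if S is None: return camera_params("top"),camera_params("top")["world_to_cam"]
    p=camera_params("wrist");T=np.eye(4);T[:3]=S;return p,np.linalg.inv(T@p["T_tool_cam"])
def view(f,S,roi):
    i=cv2.imread(f).astype(int);m=((i[...,0]>i[...,2]*1.6)&(i[...,0]>i[...,1]*1.25)&(i[...,0]>30)).astype(np.uint8)
    k=np.zeros_like(m);a,b,c,d=roi;k[b:d,a:c]=m[b:d,a:c]
    n,l,st,_=cv2.connectedComponentsWithStats(k);j=1+np.argmax(st[1:,4]);h=cv2.convexHull(np.argwhere(l==j)[:,::-1].astype(np.int32))
    o=np.zeros((420*8,560*8),np.uint8);cv2.fillConvexPoly(o,h*8+4,1);o=cv2.dilate(o,np.ones((8,8)));print(f,st[j]);return o,*W(S)
def cost(v,views):
    t=0;c,s=np.cos(v[2]),np.sin(v[2]);P=C@np.array([[c,s,0],[-s,c,0],[0,0,1]])+[v[0],v[1],0]
    for o,p,w in views:
        q=cv2.projectPoints(P,cv2.Rodrigues(w[:3,:3])[0],w[:3,3],p["camera_matrix"],p["D"])[0]
        r=np.zeros_like(o);cv2.fillConvexPoly(r,cv2.convexHull(((q+.5)*8).round().astype(np.int32)),1)
        t+=np.sum(r!=o)/np.sum(o)
    return t/len(views)
def run(views,x0=(.482,-.0126,-1.59)):
    sx=np.array(x0)+np.array([[0,0,0],[.006,0,0],[0,.006,0],[0,0,.08]])
    r=minimize(cost,x0,(views,),method="Nelder-Mead",options=dict(initial_simplex=sx));return r.x[:2].round(4),np.degrees(r.x[2]).round(2),r.fun
E
python3 - <<'E'
from box import *
V=[view("pics/top0.png",None,(225,200,270,265)),view("pics/w1.png",np.load("s1.npy"),(0,90,80,200)),view("pics/w2.png",np.load("s2.npy"),(0,200,90,330)),view("pics/t2.png",None,(225,200,270,265))]
for k in ([0],[1],[2],[3],[0,1,2]): print(k,run([V[i] for i in k]))
E
```

```text
pics/top0.png [235 215  21  40 402]
pics/w1.png [   0  106   64   80 2671]
pics/w2.png [   0  226   66   86 3085]
pics/t2.png [235 215  21  40 403]
[0] (array([ 0.4841, -0.0121]), np.float64(-88.81), np.float64(0.114395820401407))
[1] (array([ 0.4819, -0.0098]), np.float64(-89.01), np.float64(0.12478330687396215))
[2] (array([ 0.483 , -0.0087]), np.float64(-90.0), np.float64(0.14399482572535077))
[3] (array([ 0.4841, -0.0121]), np.float64(-88.81), np.float64(0.11335917312661499))
[0, 1, 2] (array([ 0.4829, -0.0115]), np.float64(-88.28), np.float64(0.1366416866831915))
```

Emit:
arm_command --pt "-0.03 0.12 0 0 0 0.02" --pt "-0.06 0.26 0 0 0 0.05" --pt "-0.1 0.4 0 0 0 0.08" --pt "-0.13 0.55 0 0 0 0.1" --pt "-0.15 0.66 0 0 0 0.12" --pt "-0.15 0.72 0 0 0 0.12" --pt "-0.15 0.72 0 0 0 0.12" --pt "-0.15 0.72 0 0 0 0.12" --pt "-0.15 0.72 0 0 0 0.12" --pt "-0.15 0.72 0 0 0 0.12"

```text
t: 4.67
position: [0.5013, -0.1507, 0.2212]
tcp_rot: [[1.0, 0.006, 0.0], [0.006, -1.0, -0.001], [0.0, 0.001, -1.0]]
wrist_force: [0.3, -1.0, -8.2]
grip_width: 0.248
finger_force: 70.6
```

```bash
python3 - <<'E'
from box import *
s=sense();print(s["t"],s["position"],s["tcp_rot"].round(3).tolist(),s["wrist_force"],abs(s["joint_velocities"]).max())
i=snapshot("wrist")[:,:,::-1];cv2.imwrite("pics/w3.png",i)
S=np.c_[s["tcp_rot"],s["position"]];np.save("s3.npy",S)
V=[view("pics/w3.png",S,(0,0,220,420))]
print(run(V))
p,w=W(S)
a=np.argmax(V[0][0].any(0))/8;print(a)
E
```

```text
4.6667 [ 0.50129961 -0.15071005  0.22119289] [[1.0, 0.006, 0.0], [0.006, -1.0, -0.001], [0.0, 0.001, -1.0]] [ 0.28686961 -0.99997037 -8.24983722] 0.2434925526890786
pics/w3.png [ 120  156   44   87 2377]
(array([ 0.4793, -0.0101]), np.float64(-96.52), np.float64(0.2455055138541377))
120.125
```

View pics/w3.png

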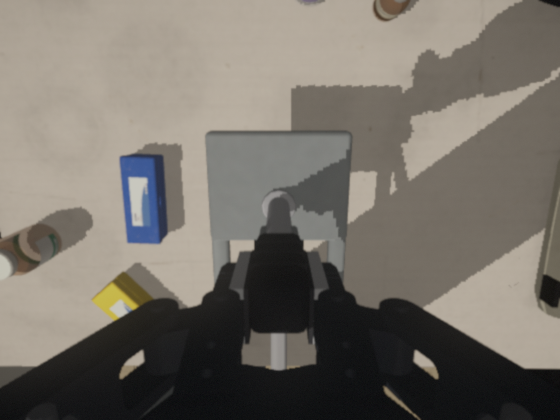

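```bash
python3 - <<'E'
from box import *
S=np.load("s3.npy");p,w=W(S)
def proj(P): return cv2.projectPoints(np.array(P,float),cv2.Rodrigues(w[:3,:3])[0],w[:3,3],p["camera_matrix"],p["D"])[0][:,0].round(1).tolist()
for yaw in(-90,):
    v=[.483,-.0115,np.radians(yaw)];c,s=np.cos(v[2]),np.sin(v[2])
    for a,b in zip(C,proj(C@np.array([[c,s,0],[-s,c,0],[0,0,1]])+[v[0],v[1],0])):print((a*1e3).tolist(),b)
x=[.5013,-.1507]
print("plate", proj([(x[0]+.055,x[1]+.054,.114),(x[0]+.055,x[1]-.054,.114),(x[0]-.03,x[1]+.04,.114)]))
i=cv2.imread("pics/w3.png")
for r in (170,200,235): print(r,[(k,i[r,k].tolist()) for k in range(116,170,3)])
for (u,v) in((121,157),(127,243),(152,155)):print(pt("wrist",u,v,.03))
E
```

```text
[-18.5, -45.5, 0.0] [137.5, 233.4]
[-18.5, -45.5, 30.0] [126.0, 243.1]
[-18.5, 45.5, 0.0] [128.4, 151.7]
[-18.5, 45.5, 30.0] [115.3, 155.0]
[18.5, -45.5, 0.0] [170.6, 233.6]
[18.5, -45.5, 30.0] [161.8, 243.3]
[18.5, 45.5, 0.0] [163.8, 152.1]
[18.5, 45.5, 30.0] [153.8, 155.4]
plate [[203.1, 130.6], [354.7, 131.8], [226.8, 242.6]]
170 [(116, [160, 173, 183]), (119, [157, 166, 173]), (122, [147, 93, 70]), (125, [148, 91, 65]), (128, [149, 93, 70]), (131, [150, 93, 68]), (134, [149, 92, 65]), (137, [151, 92, 65]), (140, [149, 90, 63]), (143, [150, 91, 64]), (146, [149, 90, 62]), (149, [148, 90, 63]), (152, [144, 87, 61]), (155, [90, 58, 47]), (158, [71, 50, 44]), (161, [71, 51, 46]), (164, [91, 90, 92]), (167, [103, 112, 119])]
200 [(116, [159, 171, 181]), (119, [157, 171, 180]), (122, [155, 157, 162]), (125, [150, 93, 67]), (128, [149, 92, 66]), (131, [183, 186, 186]), (134, [190, 199, 200]), (137, [189, 199, 200]), (140, [185, 190, 190]), (143, [155, 122, 97]), (146, [155, 118, 92]), (149, [150, 97, 71]), (152, [149, 90, 61]), (155, [138, 84, 60]), (158, [81, 55, 46]), (161, [81, 55, 46]), (164, [71, 52, 46]), (167, [98, 106, 112])]
235 [(116, [157, 170, 180]), (119, [159, 172, 181]), (122, [159, 172, 182]), (125, [157, 166, 174]), (128, [150, 93, 68]), (131, [150, 93, 66]), (134, [149, 93, 68]), (137, [149, 95, 73]), (140, [148, 93, 68]), (143, [149, 92, 65]), (146, [148, 91, 64]), (149, [149, 93, 68]), (152, [150, 93, 68]), (155, [150, 94, 70]), (158, [128, 80, 61]), (161, [73, 54, 48]), (164, [76, 59, 56]), (167, [144, 153, 161])]
[0.52654539 0.00184082 0.03      ]
[0.43755963 0.00607605 0.03      ]
[ 0.52875041 -0.02821112  0.03      ]
```

Emit:
arm_command --pt "0.12 0.13 0 0 0 0" --pt "0.25 0.27 0 0 0 -0.01" --pt "0.38 0.41 0 0 0 -0.01" --pt "0.5 0.55 0 0 0 -0.01" --pt "0.6 0.65 0 0 0 -0.01" --pt "0.63 0.685 0 0 0 -0.01" --pt "0.63 0.685 0 0 0 -0.01" --pt "0.63 0.685 0 0 0 -0.01" --pt "0.63 0.685 0 0 0 -0.01" --pt "0.63 0.685 0 0 0 -0.01"

```text
t: 5.55
position: [0.6259, -0.0139, 0.221]
tcp_rot: [[1.0, -0.01, -0.001], [-0.01, -1.0, -0.0], [-0.001, 0.0, -1.0]]
wrist_force: [-1.0, -0.7, -8.0]
grip_width: 0.246
finger_force: 71.7
```

Emit:
arm_command --pt "0 0 -0.05 0 0 0" --pt "0 0 -0.1 0 0 0" --pt "0 0 -0.15 0 0 0" --pt "0 0 -0.2 0 0 0" --pt "0 0 -0.24 0 0 0" --pt "0 0 -0.27 0 0 0" --pt "0 0 -0.28 0 0 0" --pt "0 0 -0.28 0 0 0" --pt "0 0 -0.28 0 0 0" --pt "0 0 -0.28 0 0 0"

```text
t: 6.38
position: [0.6274, -0.0127, 0.1659]
tcp_rot: [[1.0, -0.009, 0.001], [-0.009, -1.0, -0.0], [0.001, 0.0, -1.0]]
wrist_force: [-0.4, -0.2, -7.5]
grip_width: 0.247
finger_force: 71.6
```

```bash
python3 - <<'E'
from box import *
s=sense();print(s["t"],s["position"],s["tcp_rot"].round(4).tolist(),s["wrist_force"])
i=snapshot("wrist")[:,:,::-1];cv2.imwrite("pics/w4.png",i)
j=snapshot("side")[:,:,::-1];cv2.imwrite("pics/sd4.png",j)
k=snapshot("top")[:,:,::-1];cv2.imwrite("pics/t4.png",k)
c=cv2.resize(k[170:320,180:380],(400,300),interpolation=cv2.INTER_CUBIC)
cv2.imwrite("pics/c4.png",np.vstack([np.hstack([cv2.resize(i,(400,300)),c]),np.hstack([cv2.resize(j,(400,300)),cv2.resize(j[170:320,130:330],(400,300),interpolation=cv2.INTER_CUBIC)])]))
E
```

```text
6.3833 [ 0.6273775  -0.0126715   0.16587918] [[1.0, -0.0085, 0.0013], [-0.0085, -1.0, -0.0], [0.0013, 0.0, -1.0]] [-0.38801964 -0.16015565 -7.48809165]
```

View pics/c4.png

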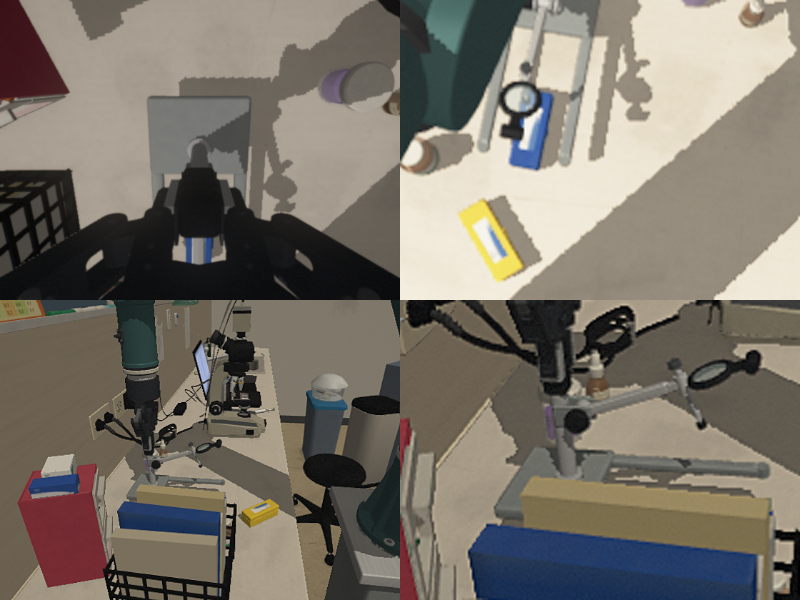

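Emit:
arm_command --pt "0 0 -0.04 0 0 0" --pt "0 0 -0.08 0 0 0" --pt "0 0 -0.12 0 0 0" --pt "0 0 -0.16 0 0 0" --pt "0 0 -0.19 0 0 0" --pt "0 0 -0.2 0 0 0" --pt "0 0 -0.2 0 0 0" --pt "0 0 -0.2 0 0 0" --pt "0 0 -0.2 0 0 0"

```text
t: 7.28
position: [0.6271, -0.0127, 0.1254]
tcp_rot: [[1.0, -0.009, 0.001], [-0.009, -1.0, -0.0], [0.001, 0.0, -1.0]]
wrist_force: [0.4, -0.2, -7.2]
grip_width: 0.25
finger_force: 71.7
```

```bash
python3 - <<'E'
from box import *
s=sense();print(s["t"],s["position"],s["wrist_force"],s["tcp_rot"].round(4).tolist())
k=snapshot("top")[:,:,::-1];cv2.imwrite("pics/t5.png",k)
p,w=W(None);x=s["position"][:2]
def proj(P): return cv2.projectPoints(np.array(P,float),cv2.Rodrigues(w[:3,:3])[0],w[:3,3],p["camera_matrix"],p["D"])[0][:,0].round(1).tolist()
h=s["position"][2]-.1225
print("tips",proj([(x[0]-.182,x[1]+.049,h+.01),(x[0]-.182,x[1]-.045,h+.01)]))
c=k[200:270,200:300].copy();cv2.imwrite("pics/c5.png",cv2.resize(c,(800,560),interpolation=cv2.INTER_CUBIC))
E
```

```text
7.2833 [ 0.62713258 -0.01272401  0.12540267] [ 0.43805671 -0.23006069 -7.23320418] [[1.0, -0.0086, 0.0007], [-0.0086, -1.0, -0.0], [0.0007, 0.0, -1.0]]
tips [[222.6, 247.4], [261.8, 253.9]]
```

View pics/c5.png

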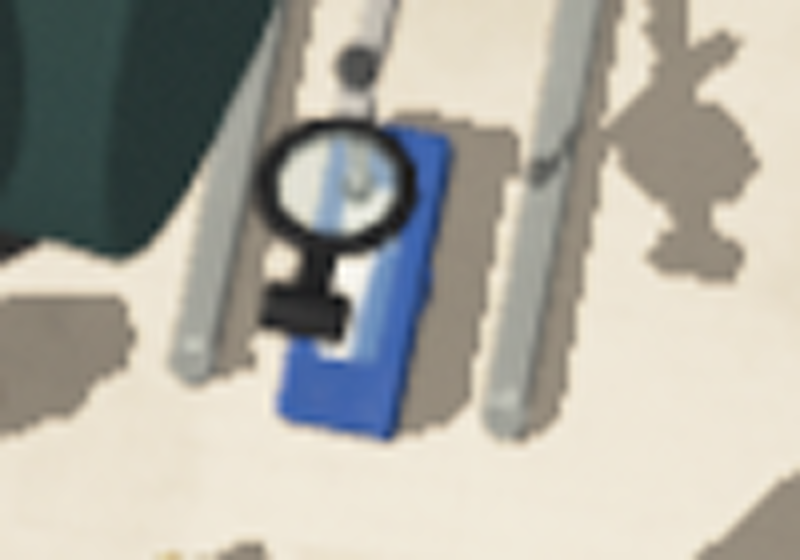

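```bash
python3 - <<'E'
from h import *
f=lambda u,v,z:pt("top",*fromcrop([u,v],200,200,8),z).round(4)[:2]
print("box near corners",f(278,412,.03),f(397,438,.03),"far right",f(455,138,.03))
print("left leg tip",f(190,380,.013),"right leg tip",f(503,436,.013))
print("right leg edges row250",f(509,250,.013),f(570,250,.013))
print("right leg edges row30",f(549,30,.013),f(607,30,.013))
print("left leg edges row270",f(192,270,.013),f(245,270,.013))
E
```

```text
box near corners [0.4397 0.0053] [ 0.4379 -0.03  ] far right [ 0.5275 -0.0312]
left leg tip [0.4462 0.0348] right leg tip [ 0.445  -0.0591]
right leg edges row250 [ 0.4998 -0.0514] [ 0.5028 -0.0693]
right leg edges row30 [ 0.5679 -0.0518] [ 0.5708 -0.0691]
left leg edges row270 [0.4785 0.0405] [0.4811 0.0249]
```

Emit:
arm_command --pt "0 0 -0.005 0 0 0" --pt "0 0 -0.01 0 0 0" --pt "0 0 -0.013 0 0 0" --pt "0 0 -0.013 0 0 0" --pt "0 0 -0.013 0 0 0"

```text
t: 7.75
position: [0.627, -0.0126, 0.124]
tcp_rot: [[1.0, -0.009, 0.001], [-0.009, -1.0, -0.0], [0.001, 0.0, -1.0]]
wrist_force: [-4.8, 0.4, 6.4]
grip_width: 0.248
finger_force: 73.4
```

Emit:
arm_command --pt "0 0 0.003 0 0 0" --pt "0 0 0.003 0 0 0" --pt "0 0 0.003 0 0 0"

```text
t: 8.0
position: [0.627, -0.0127, 0.124]
tcp_rot: [[1.0, -0.009, 0.001], [-0.009, -1.0, 0.0], [0.001, -0.0, -1.0]]
wrist_force: [-3.9, 0.6, 6.1]
grip_width: 0.245
finger_force: 73.3
```

Emit:
arm_command --pt "0 0 0 0 0 0" --pt "0 0 0 0 0 0" --pt "0 0 0 0 0 0" --pt "0 0 0 0 0 0" --pt "0 0 0 0 0 0" --pt "0 0 0 0 0 0" --pt "0 0 0 0 0 0" --pt "0 0 0 0 0 0" --grip -1

```text
t: 8.67
position: [0.6268, -0.0127, 0.1232]
tcp_rot: [[1.0, -0.009, 0.0], [-0.009, -1.0, 0.0], [0.0, -0.0, -1.0]]
wrist_force: [0.0, -0.4, -1.0]
grip_width: 1.0
finger_force: 0.0
```

Emit:
arm_command --pt "0 0 0.1 0 0 0" --pt "0 0 0.3 0 0 0" --pt "0 0 0.5 0 0 0" --pt "0 0 0.7 0 0 0" --pt "0 0 0.7 0 0 0" --pt "0 0 0.7 0 0 0" --pt "0 0 0.7 0 0 0"

```text
t: 9.25
position: [0.6265, -0.0126, 0.2631]
tcp_rot: [[1.0, -0.009, 0.0], [-0.009, -1.0, 0.0], [0.0, -0.0, -1.0]]
wrist_force: [-0.9, -0.0, -0.3]
grip_width: 1.002
finger_force: 0.0
```

```bash
python3 - <<'E'
from box import *
p,w=W(None)
k=snapshot("top")[:,:,::-1];cv2.imwrite("pics/t6.png",k)
proj=lambda P:cv2.projectPoints(np.array(P,float),cv2.Rodrigues(w[:3,:3])[0],w[:3,3],p["camera_matrix"],p["D"])[0][:,0]
obs=fromcrop([(305,312),(338,185)],200,200,8)
f=lambda t:(proj([(.6072-r*np.cos(t[0]),-.0132+t[1],.085+r*np.sin(t[0])) for r in(.163,.125)])-obs).ravel()
r=least_squares(f,[.5,0]);t=r.x[0];print(r.x,r.fun,"tab",.6072-.163*np.cos(t),.085+.163*np.sin(t))
F=[]
for i in range(8): snapshot("top");F.append(sense()["wrist_force"])
print(np.mean(F,0),np.std(F,0),sense()["t"],sense()["position"])
E
```

```text
[0.38702679 0.00132452] [ 0.16814874 -0.14101183 -0.17672782  0.17228781] tab 0.45625623791997205 0.1465221967189724
[-0.0950594   0.0469004   0.20444323] [0.17585042 0.66388733 0.33504899] 9.7 [ 0.62658068 -0.01262945  0.26263395]
```

Emit:
arm_command --pt "-0.2 0 0 0 0 0" --pt "-0.4 0 0 0 0 0" --pt "-0.6 0 0 0 0 0" --pt "-0.78 0 0 0 0 0" --pt "-0.875 0 0 0 0 0" --pt "-0.875 0 -0.1 0 0 0" --pt "-0.875 0 -0.25 0 0 0" --pt "-0.875 0 -0.4 0 0 0" --pt "-0.875 0 -0.48 0 0 0" --pt "-0.875 0 -0.48 0 0 0" --grip 1 --newtons 20

```text
t: 10.53
position: [0.4489, -0.0122, 0.1643]
tcp_rot: [[1.0, -0.009, -0.006], [-0.009, -1.0, 0.001], [-0.006, -0.001, -1.0]]
wrist_force: [-0.8, -0.4, 0.4]
grip_width: -0.002
finger_force: 0.0
```

Emit:
arm_command --pt "0 0 0 0 0 0" --pt "0 0 0 0 0 0" --pt "0 0 0 0 0 0" --pt "0 0 0 0 0 0"

```text
t: 10.87
position: [0.4529, -0.0128, 0.1685]
tcp_rot: [[1.0, -0.009, 0.003], [-0.009, -1.0, -0.0], [0.003, 0.0, -1.0]]
wrist_force: [1.0, 0.5, 0.1]
grip_width: -0.001
finger_force: 0.0
```

```bash
cat >feel.py <<'E'
from h import *
F=[]
for i in range(8): snapshot("top");s=sense();F.append(np.r_[s["wrist_force"],s["moment"]])
print(np.mean(F,0).round(2),s["t"],s["position"].round(4))
E
python3 feel.py; python3 - <<'E'
from h import *
i=snapshot("side")[:,:,::-1];cv2.imwrite("pics/sd6.png",i)
cv2.imwrite("pics/c6.png",cv2.resize(i[160:290,180:360],(720,520),interpolation=cv2.INTER_CUBIC))
E
```

```text
[-0.16  0.16 -0.31 -0.04 -0.   -0.01] 11.2667 [ 0.4518 -0.0127  0.1673]
```

View pics/c6.png

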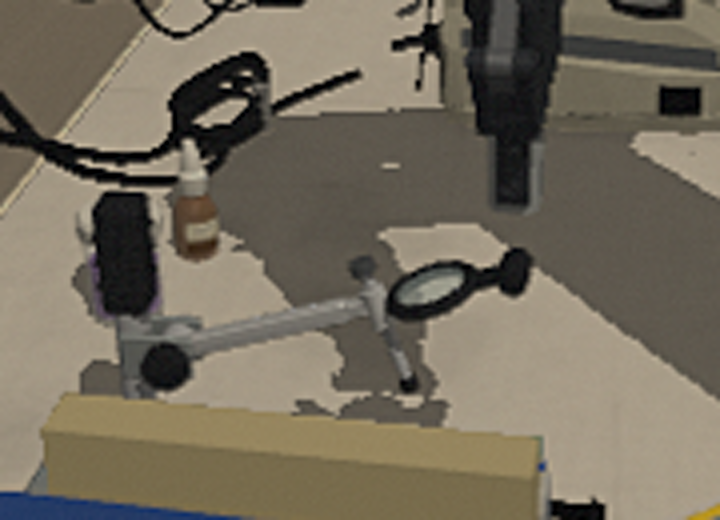

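```bash
python3 - <<'E'
from h import *
p=camera_params("side");w=p["world_to_cam"]
proj=lambda P:cv2.projectPoints(np.array(P,float),cv2.Rodrigues(w[:3,:3])[0],w[:3,3],p["camera_matrix"],p["D"])[0][:,0]
obs=fromcrop([(515,272),(432,290),(408,389)],180,160,4)
def f(v):
    t,dy,L,dx=v;c,s=np.cos(t),np.sin(t)
    return np.r_[(proj([(.607+dx-.163*c,-.0132+dy,.085+.163*s),(.607+dx-.125*c,-.0132+dy,.085+.125*s),(.607+dx-.099*c+L*s,-.0132+dy,.085+.099*s-L*c)])-obs).ravel(),dy*300,dx*300]
f2=lambda v:f(v)
r=least_squares(f2,[.4,0,.05,0]);t,_,L,_=r.x;print(r.x,r.fun.round(1),.085+.163*np.sin(t)+.007)
from scipy.optimize import brentq
for l in(.044,L,.058):
    a=brentq(lambda a:.085+.099*np.sin(a)-l*np.cos(a)-.03,-.4,.3);print(l,a,"tabtop",.085+.163*np.sin(a)+.007,"x",.607-.163*np.cos(a))
E
```

```text
[ 0.24217901 -0.00850027  0.04239888 -0.00259879] [ 4.1  2.7  3.9  1.3 -9.  -2.3 -2.6 -0.8] 0.13109043369408818
0.044 -0.11425745399152597 tabtop 0.07341653047426339 x 0.4450628064329074
0.04239887554638427 -0.13135063081422702 tabtop 0.07065135894259818 x 0.44540409805628667
0.058 0.03004317372091109 tabtop 0.09689630067840148 x 0.4440735557385889
```

Emit:
arm_command --pt "0 0 -0.03 0 0 0" --pt "-0.005 0 -0.06 0 0 0" --pt "-0.01 0 -0.09 0 0 0" --pt "-0.015 0 -0.12 0 0 0" --pt "-0.02 0 -0.15 0 0 0" --pt "-0.025 0 -0.19 0 0 0" --pt "-0.03 0 -0.23 0 0 0" --pt "-0.035 0 -0.27 0 0 0" --pt "-0.04 0 -0.305 0 0 0" --pt "-0.04 0 -0.305 0 0 0"

```text
t: 12.15
position: [0.4426, -0.0125, 0.1047]
tcp_rot: [[1.0, -0.009, -0.003], [-0.009, -1.0, 0.001], [-0.003, -0.001, -1.0]]
wrist_force: [-0.4, -0.6, 0.6]
grip_width: -0.002
finger_force: 0.0
```

```bash
python3 feel.py
```

```text
[ 0.15 -0.01  0.06 -0.01 -0.02  0.  ] 12.55 [ 0.4442 -0.0127  0.1066]
```

Emit:
arm_command --pt "0 0 -0.003 0 0 0" --pt "0 0 -0.006 0 0 0" --pt "0 0 -0.01 0 0 0" --pt "0 0 -0.013 0 0 0" --pt "0 0 -0.016 0 0 0" --pt "0 0 -0.02 0 0 0"

```text
t: 13.05
position: [0.4437, -0.0126, 0.1022]
tcp_rot: [[1.0, -0.009, -0.0], [-0.009, -1.0, 0.0], [-0.0, -0.0, -1.0]]
wrist_force: [-0.5, -0.0, 1.0]
grip_width: -0.0
finger_force: 0.3
```

```bash
python3 feel.py
```

```text
[ 0.22 -0.25  0.14  0.    0.01  0.01] 13.45 [ 0.4438 -0.0126  0.1023]
```

Emit:
arm_command --pt "0 0 -0.003 0 0 0" --pt "0 0 -0.006 0 0 0" --pt "0 0 -0.01 0 0 0" --pt "0 0 -0.013 0 0 0" --pt "0 0 -0.016 0 0 0" --pt "0 0 -0.02 0 0 0"

```text
t: 13.95
position: [0.4437, -0.0126, 0.0982]
tcp_rot: [[1.0, -0.009, -0.0], [-0.009, -1.0, 0.0], [-0.0, -0.0, -1.0]]
wrist_force: [-0.3, -0.2, 0.9]
grip_width: 0.005
finger_force: 0.3
```

```bash
python3 feel.py
```

```text
[-0.38  0.13  0.21 -0.01 -0.01  0.  ] 14.35 [ 0.4439 -0.0126  0.0983]
```

Emit:
arm_command --pt "0 0 -0.003 0 0 0" --pt "0 0 -0.006 0 0 0" --pt "0 0 -0.009 0 0 0" --pt "0 0 -0.012 0 0 0" --pt "0 0 -0.015 0 0 0"

```text
t: 14.77
position: [0.4437, -0.0127, 0.0952]
tcp_rot: [[1.0, -0.009, -0.0], [-0.009, -1.0, 0.0], [-0.0, -0.0, -1.0]]
wrist_force: [-0.2, -0.5, 0.7]
grip_width: -0.001
finger_force: 0.3
```

```bash
python3 feel.py
```

```text
[ 0.16  0.22 -0.03  0.    0.   -0.01] 15.1667 [ 0.4438 -0.0127  0.0953]
```

Emit:
arm_command --pt "0 0 -0.003 0 0 0" --pt "0 0 -0.006 0 0 0" --pt "0 0 -0.009 0 0 0" --pt "0 0 -0.012 0 0 0" --pt "0 0 -0.015 0 0 0"

```text
t: 15.58
position: [0.4437, -0.0126, 0.0922]
tcp_rot: [[1.0, -0.009, -0.0], [-0.009, -1.0, 0.0], [-0.0, -0.0, -1.0]]
wrist_force: [-0.5, 0.2, 1.1]
grip_width: -0.002
finger_force: 0.3
```

```bash
python3 feel.py
```

```text
[-0.06 -0.23 -0.03  0.    0.03 -0.  ] 15.9833 [ 0.4438 -0.0127  0.0923]
```

Emit:
arm_command --pt "0 0 -0.003 0 0 0" --pt "0 0 -0.006 0 0 0" --pt "0 0 -0.009 0 0 0" --pt "0 0 -0.012 0 0 0" --pt "0 0 -0.015 0 0 0"

```text
t: 16.4
position: [0.4438, -0.0127, 0.0892]
tcp_rot: [[1.0, -0.009, -0.0], [-0.009, -1.0, 0.0], [-0.0, -0.0, -1.0]]
wrist_force: [-0.5, -0.8, 1.2]
grip_width: 0.0
finger_force: 0.3
```

```bash
python3 feel.py
```

```text
[ 0.09  0.22 -0.06  0.    0.01 -0.01] 16.8 [ 0.4438 -0.0127  0.0893]
```

Emit:
arm_command --pt "0 0 -0.003 0 0 0" --pt "0 0 -0.006 0 0 0" --pt "0 0 -0.009 0 0 0" --pt "0 0 -0.012 0 0 0"

```text
t: 17.13
position: [0.4438, -0.0127, 0.0868]
tcp_rot: [[1.0, -0.009, 0.0], [-0.009, -1.0, 0.0], [0.0, -0.0, -1.0]]
wrist_force: [-0.4, 0.8, -0.3]
grip_width: -0.001
finger_force: 0.3
```

```bash
python3 feel.py
```

```text
[-0.02 -0.04  0.14  0.02  0.01  0.  ] 17.5333 [ 0.4438 -0.0127  0.0869]
```

Emit:
arm_command --pt "0 0 -0.003 0 0 0" --pt "0 0 -0.006 0 0 0" --pt "0 0 -0.009 0 0 0" --pt "0 0 -0.012 0 0 0"

```text
t: 17.87
position: [0.4438, -0.0127, 0.0844]
tcp_rot: [[1.0, -0.009, 0.0], [-0.009, -1.0, 0.0], [0.0, -0.0, -1.0]]
wrist_force: [-0.0, -0.0, -0.3]
grip_width: 0.002
finger_force: 0.3
```

```bash
python3 feel.py
```

```text
[ 0.2  -0.01  0.48  0.01  0.    0.01] 18.2667 [ 0.4438 -0.0127  0.0844]
```

Emit:
arm_command --pt "0 0 -0.003 0 0 0" --pt "0 0 -0.006 0 0 0" --pt "0 0 -0.009 0 0 0" --pt "0 0 -0.012 0 0 0"

```text
t: 18.6
position: [0.4438, -0.0127, 0.082]
tcp_rot: [[1.0, -0.009, 0.0], [-0.009, -1.0, 0.0], [0.0, -0.0, -1.0]]
wrist_force: [-1.0, -1.1, 0.5]
grip_width: -0.001
finger_force: 0.3
```

```bash
python3 feel.py
```

```text
[-0.31  0.05  0.03  0.01  0.03  0.01] 19.0 [ 0.4438 -0.0127  0.082 ]
```

Emit:
arm_command --pt "0 0 -0.003 0 0 0" --pt "0 0 -0.006 0 0 0" --pt "0 0 -0.009 0 0 0" --pt "0 0 -0.012 0 0 0"

```text
t: 19.33
position: [0.4439, -0.0127, 0.0796]
tcp_rot: [[1.0, -0.009, 0.0], [-0.009, -1.0, 0.0], [0.0, -0.0, -1.0]]
wrist_force: [0.1, 0.0, 0.8]
grip_width: -0.0
finger_force: 0.3
```

```bash
python3 feel.py
```

```text
[ 0.2  -0.05  0.   -0.02 -0.02  0.  ] 19.7333 [ 0.4437 -0.0127  0.0797]
```

Emit:
arm_command --pt "0 0 -0.003 0 0 0" --pt "0 0 -0.006 0 0 0" --pt "0 0 -0.009 0 0 0" --pt "0 0 -0.012 0 0 0"

```text
t: 20.07
position: [0.4439, -0.0127, 0.0773]
tcp_rot: [[1.0, -0.009, 0.0], [-0.009, -1.0, 0.0], [0.0, -0.0, -1.0]]
wrist_force: [0.2, 1.1, 1.9]
grip_width: -0.002
finger_force: 0.8
```

```bash
python3 feel.py
```

```text
[ 0.14 -0.08  0.56  0.   -0.03 -0.02] 20.4667 [ 0.4438 -0.0127  0.0773]
```

Emit:
arm_command --pt "0 0 -0.002 0 0 0" --pt "0 0 -0.004 0 0 0" --pt "0 0 -0.006 0 0 0"

```text
t: 20.72
position: [0.4439, -0.0127, 0.0761]
tcp_rot: [[1.0, -0.009, 0.0], [-0.009, -1.0, 0.0], [0.0, -0.0, -1.0]]
wrist_force: [-0.0, -0.4, 2.3]
grip_width: -0.001
finger_force: 1.0
```

```bash
python3 feel.py; python3 -c "
from cell import *;print(sense()['finger_force'])"
```

```text
[ 0.07  0.1   1.22  0.01 -0.03  0.01] 21.1167 [ 0.4438 -0.0127  0.0761]
0.5958890821784735
```

Emit:
arm_command --pt "0 0 0.004 0 0 0" --pt "0 0 0.01 0 0 0" --pt "0 0 0.02 0 0 0" --pt "0 0 0.05 0 0 0" --pt "0 0 0.15 0 0 0" --pt "0 0 0.3 0 0 0" --pt "0 0 0.45 0 0 0" --pt "0 0 0.6 0 0 0" --pt "0 0 0.75 0 0 0" --pt "0 0 0.75 0 0 0"

```text
t: 21.95
position: [0.4474, -0.0132, 0.232]
tcp_rot: [[1.0, -0.009, 0.01], [-0.008, -1.0, -0.002], [0.01, 0.002, -1.0]]
wrist_force: [0.8, -0.0, -0.2]
grip_width: 0.0
finger_force: 0.0
```

Emit:
arm_command --pt "0 -0.2 0 0 0 0" --pt "0 -0.4 0 0 0 0" --pt "0 -0.6 0 0 0 0" --pt "0 -0.8 0 0 0 0" --pt "0 -0.95 0 0 0 0" --pt "0 -0.95 0 0 0 0" --pt "0 -0.95 0 0 0 0" --pt "0 -0.95 0 0 0 0"

```text
t: 22.62
position: [0.4432, -0.2019, 0.2258]
tcp_rot: [[1.0, -0.009, -0.001], [-0.009, -1.0, 0.001], [-0.001, -0.001, -1.0]]
wrist_force: [-0.3, 0.3, -0.4]
grip_width: -0.002
finger_force: 0.0
```

```bash
python3 - <<'E'
from h import *
s=sense();print(s["t"],s["position"],s["wrist_force"])
a=snapshot("top")[:,:,::-1];b=snapshot("side")[:,:,::-1];c=snapshot("wrist")[:,:,::-1]
for n,i in zip("tsw",(a,b,c)):cv2.imwrite(f"pics/f{n}.png",i)
r=lambda i:cv2.resize(i,(400,300),interpolation=cv2.INTER_CUBIC)
cv2.imwrite("pics/final.png",np.vstack([np.hstack([r(a[190:265,205:305]),r(a)]),np.hstack([r(b[190:280,200:320]),r(c)])]))
E
```

```text
22.6167 [ 0.44319239 -0.20193628  0.22578768] [-0.26532895  0.27877607 -0.40992834]
```

View pics/final.png

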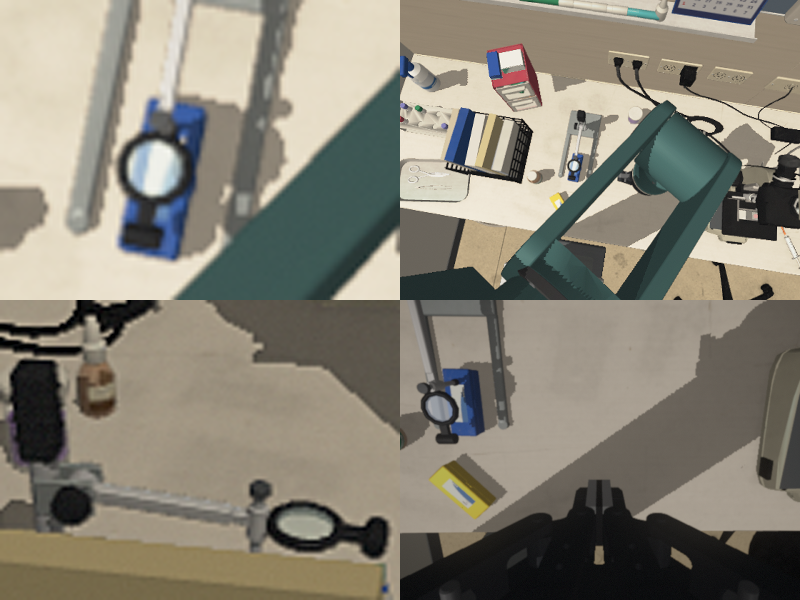

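```bash
python3 - <<'E'
from h import *
g=lambda u,v,z:pt("top",*fromcrop([u,v],205,190,4),z).round(4)[:2]
t=np.arcsin((.0775-.092)/.163);print("theta",t,"lens exp x",.6072-.125*np.cos(t),"obs",g(154.5,168,.085+.125*np.sin(t)))
print("box corners",g(118,247,.03),g(180,260,.03),g(209,110,.03),"left tip",g(78,227,.013))
E
```

```text
theta -0.08907479982091879 lens exp x 0.4826955672019362 obs [ 0.4818 -0.0119]
box corners [0.4389 0.0056] [ 0.4374 -0.0311] [ 0.527  -0.0323] left tip [0.4481 0.0332]
```

Lens is at (0.482, -0.012) and the box centre at (0.483, -0.013), so the fit is good and nothing has moved.

```bash
python3 -c "
from cell import *
print(hand_in())"
```

```text
the job is handed in; nothing more can be done
None
```

The job is handed in: the stand sits astride the slide box with its lens within about 2 mm of the box's middle, and the arm is lowered until the pin touched the lid (about 1.2 N on the arm, measured at the wrist) and let go. The last pictures showed the box where it was and no bottle or jar disturbed, at about 23 s.

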